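# Make up the sampling tray

### The arm

A 6-joint arm with a two-finger parallel gripper is mounted at the origin on the work surface; the furniture and walls round the work are solid. World frame = base frame: x ahead of the robot, y to its left, z up, the work surface at z = 0. Lengths are in mm, angles in rad, forces in N, time in s.
With the tool pointing down it reaches from about 325 to 900 mm from the base axis. Payload 6.1 kg.
Tool frame: the origin (TCP) lies between the finger pads; the fingertips stand 11 mm ahead of it and the grasp point (between the pads) lies 8 mm behind it; z points along the fingers, y is the line along which they close (so a half turn about z gives the same grasp; the last joint's range is limited). The gripper opens to 87 mm and grips with 3 to 60 N. Pads are 19 mm wide; open, the fingers measure 117 mm over their backs; the gripper's body (75 mm by 190 mm) begins 51 mm behind the grasp point.
Start: joints at [-1.245, 0.22, 1.526, -0, 1.395, -0.126], TCP at [272.858, -562.285, 233.538] pointing down, gripper open.
Joint ranges: [-2.98, 2.98], [-0.91, 2.08], [0.09, 2.57], [-1.24, 4.39], [0.2, 2.65], [-2.68, 2.68]. Speed limits (rad/s): [2.57, 2.57, 3.01, 3.14, 3.14, 3.14].

### API

Orientations are given as a unit quaternion [w, x, y, z].
In Python, from station import arm gives the robot as it stands.
- The arm moves only by the shell command python3 -m pendant 'ROWS' [OPENING]. ROWS is JSON, a list that holds one entry, the list of rows, each a list of 6 numbers: the shift along the world's x, y, z in units of 300 mm (1.0 is 300 mm), then the turn, a rotation vector about the world's x, y, z in units of pi/2 rad (1.0 is pi/2 rad). A call has 1 to 12 rows; each row is the pose to reach, as a shift and turn from the pose commanded when the call began; what a row does not reach only later rows make up. A row lasts 1/10 s, in which the tool goes at most 50 mm and 8.59 degrees, less where a joint would pass 70% of its speed; a pose out of reach is approached as far as the arm can. A call with a number of a shift or a turn outside -1 to 1 is refused whole. A call with a gripper value outside its range is refused whole. OPENING is the closure, from 0 (fully open) to 1 (shut), set as the call begins (- or left out, the last holds). The fingers move at their own pace and stop on an object; the grip force is fixed at half the most. Time passes only in rows, so rows that repeat a pose let the fingers close. It gives the time, the measured TCP pose, the force, the opening and the grip force at its end, in the units of the state.
- arm.sense(): the state, without advancing time (a new reading comes with each control period).
- arm.read_camera(name): name is "side" or "top" or "wrist"; returns a dict with "pixels" (480x640x3 uint8, red, green, blue), "intrinsics" (3x3 intrinsics, pixels), "R" (3x3) and "t" (3): a world point X has camera coordinates R X + t. Camera axes: x right, y down, z forward; pixel columns grow to the right and rows downward; lengths in mm; the calibration is good to about 2 mm. A picture is of the moment at which its call begins. There is no depth.
- arm.hand_in(): hands the job in; it is judged then, once.
Trained networks look in a picture, given as the dict that the camera call returned (one of the last four; its "shot" number tells which), for a name from the list of things; names that differ only in an ending like _2 or _b are one class to them, and where a whole thing is asked for, a point or a joint stands for the part that bears it (a point fixed in the world has none). Each returns a list of dicts, best first, with "p" (0 to 1); they miss things now and then, are a little off and sometimes report something else, mostly with a low value. They report only what shows in the picture. A call takes as long as a camera call.
- arm.recognise(picture, label): "bbox" ([left, top, width, height] in pixels, round what is visible of it).
- arm.outline_of(picture, label): "pixels" (480x640 bool, what is visible of it) and "bbox" ([left, top, width, height] in pixels, round what is visible of it).
The state is a dict: "clock": time; "joint_positions": joint angles; "joint_velocities": joint speeds; "joint_efforts": joint torques, N m; "position": TCP position; "orientation": TCP orientation; "force": force on the tool from outside, world axes, zero at the start; "torque": the same for the moment, N m; "grip_width": finger opening in mm; "gripper_force": force on a finger pad.
Only numpy, scipy, OpenCV 4.12 (cv2) and the standard library are available. Lean on these libraries where they do the work, as an engineer would, in place of code of your own. Each camera call takes 0.05 s, during which the arm holds its last target. There are 200 camera calls.

### The job

Make up the sampling tray: stand the small amber bottle with the glass stopper in the wide cup and the dropper bottle in the narrow cup, slip the wide-holed tape roll down over the spindle until it lies flat on the boss, and lay the tweezers, about centred, in the notches of both posts of the tweezer rest. The tall amber bottle with the screw cap and the roll with the narrow hole do not belong in it: leave them where they are.

Things in the scene. Friction and masses are not known exactly. Their poses are not given: they have to be found in the camera images.
- amber_stoppered_mid (a point): Small amber glass bottle with a clear ball-shaped glass stopper (fixed to it), upright. 46 mm diameter body up to about 55 mm, then a neck; 106 mm tall with the stopper, about 110 g. Point: on the axis, half-way up (53 mm above its foot); z up. Grip the body at 30 to 50 mm above its foot. Goes in the wide cup.
- dropper_mid (a point): White plastic dropper bottle with a green pointed cap, upright. 31 mm diameter, body about 60 mm high, 95 mm tall with the cap, about 35 g. Point: on the axis, half-way up (47.5 mm above its foot); z up. Grip the body. Goes in the narrow cup.
- roll_wide_mid (a point): Roll of pale label tape lying flat, outside diameter 58 mm, 18 mm high, with a wide hole of 40 mm, about 50 g. Point: centre of the roll, half-way up (9 mm); z along its axis. Goes over the spindle.
- tweezers_mid (a point): Steel tweezers lying flat, 120 mm long, 8 mm wide, 9 mm high, about 20 g. Point: the middle, half-way up (4.5 mm); y along the length, z up. Goes on the tweezer rest.
- amber_screwcap_mid (a point): Look-alike, stays where it is: taller amber bottle with a brown screw cap, 53 mm diameter, 138 mm tall. Point: on the axis, half-way up (69 mm).
- roll_narrow_mid (a point): Look-alike, stays where it is: roll of label tape of the same outside size (58 mm diameter, 18 mm high) with a narrow hole of 16 mm. Point: centre of the roll, half-way up (9 mm).
- wide_cup: Clip-in white holder on an 86 mm square, 4 mm plate; four stand 90 mm apart, 2 x 2 in any order, in a fixed low grey tray (190 mm square, rim 20 mm). Origin: centre of the plate's underside, z up. This one carries the wide round cup: 66 mm inside, 74 mm outside diameter, floor 4 mm and rim 22 mm above the origin.
- narrow_cup: Clip-in white holder on an 86 mm square, 4 mm plate; four stand 90 mm apart, 2 x 2 in any order, in a fixed low grey tray (190 mm square, rim 20 mm). Origin: centre of the plate's underside, z up. This one carries the narrow round cup: 45 mm inside, 53 mm outside diameter, floor 4 mm and rim 22 mm above the origin.
- spindle: Clip-in white holder on an 86 mm square, 4 mm plate; four stand 90 mm apart, 2 x 2 in any order, in a fixed low grey tray (190 mm square, rim 20 mm). Origin: centre of the plate's underside, z up. This one has a round boss, 48 mm across, its top 18 mm above the origin, and on it an upright 22 mm steel pin ending 52 mm above the origin.
- tweezer_rest: White holder like the others (see the cups; origin: centre of the plate's underside), with two posts set across the plate's diagonal, 56 mm apart along this body's y, 6 mm thick, 50 mm wide, room for fingers between. A notch in each: 28 mm wide, floor 30 mm, prong tops 44 mm above the origin. The tweezers lie along this y. It and the spindle are tight beside standing bottles.

How it is judged:
By the outcome, as a careful person would: the job done as asked, in the order asked, and still so for the second after the job is handed in, with the robot touching nothing.
It also fails if it takes over 109 s, if anything falls off the work surface, if the arm or the gripper's body presses on something with over 40 N, if the wrist force passes 120 N, or if a joint passes its speed limit or range.

## Working session

There is one attempt and no reset: what is moved stays moved. The work goes in short steps, Python scripts to look and compute and a shell command to move; the robot and the scene stay as the last step left them, time stands still between calls to the robot, and variables do not carry over. Pictures are saved under pics/ and viewed, at most 16 in all, crops included, and the job is handed in when it is done.

```bash
mkdir -p pics; cat > h.py <<'E'
import numpy as np,cv2
from station import arm
names=["amber_stoppered_mid","dropper_mid","roll_wide_mid","tweezers_mid","amber_screwcap_mid","roll_narrow_mid","wide_cup","narrow_cup","spindle","tweezer_rest"]
def ray(p,u,v,z):
    K,R,t=map(np.array,(p["intrinsics"],p["R"],p["t"]));c=-R.T@t
    d=R.T@np.linalg.inv(K)@np.array([u,v,1.]);return c+d*(z-c[2])/d[2]
def proj(p,X):
    K,R,t=map(np.array,(p["intrinsics"],p["R"],p["t"]));q=K@(R@np.array(X,float)+t);return q[:2]/q[2]
def save(p,f): cv2.imwrite("pics/"+f,cv2.cvtColor(p["pixels"],cv2.COLOR_RGB2BGR))
E
python3 - <<'E'
from h import *
s=arm.sense();print(s["clock"],s["position"],s["orientation"],s["grip_width"])
for c in("top","side"):
    p=arm.read_camera(c);save(p,c+"0.png");R=np.array(p["R"]);print(c,np.round(-R.T@p["t"]),np.round(R,2).tolist(),p["intrinsics"])
    for n in names: print(n,[(np.round(d["bbox"]).tolist(),round(d["p"],2)) for d in arm.recognise(p,n)[:2]])
E
```

```text
0.0 [ 272.65723532 -561.7340465   232.43584967] [-9.58591251e-04  9.74597024e-01  2.23963640e-01 -1.02977522e-04] 87.19377706102631
top [ 471.   41. 1114.] [[0.02, -1.0, 0.01], [-1.0, -0.02, -0.09], [0.09, -0.01, -1.0]] [[561.28009461   0.         326.15216468]
 [  0.         561.28009461 237.50629858]
 [  0.           0.           1.        ]]
amber_stoppered_mid [([281.0, 167.0, 22.0, 28.0], 0.64)]
dropper_mid [([222.0, 226.0, 14.0, 16.0], 0.73), ([397.0, 234.0, 48.0, 49.0], 0.54)]
roll_wide_mid [([263.0, 238.0, 27.0, 26.0], 0.88), ([214.0, 161.0, 32.0, 33.0], 0.29)]
tweezers_mid []
amber_screwcap_mid [([213.0, 156.0, 35.0, 39.0], 0.9)]
roll_narrow_mid [([286.0, 297.0, 24.0, 29.0], 0.89)]
wide_cup [([401.0, 185.0, 50.0, 50.0], 0.76)]
narrow_cup [([397.0, 236.0, 46.0, 47.0], 0.81)]
spindle [([357.0, 182.0, 45.0, 48.0], 0.77)]
tweezer_rest [([350.0, 225.0, 48.0, 47.0], 0.86)]
side [ 702. -563. 1013.] [[0.97, 0.25, 0.0], [0.21, -0.81, -0.55], [-0.14, 0.53, -0.84]] [[585.63103535   0.         325.01055683]
 [  0.         585.63103535 242.51357114]
 [  0.           0.           1.        ]]
amber_stoppered_mid [([382.0, 215.0, 29.0, 39.0], 0.6)]
dropper_mid [([348.0, 162.0, 18.0, 32.0], 0.77)]
roll_wide_mid [([320.0, 205.0, 28.0, 28.0], 0.64)]
tweezers_mid []
amber_screwcap_mid [([395.0, 159.0, 29.0, 50.0], 0.89)]
roll_narrow_mid [([258.0, 214.0, 29.0, 26.0], 0.93), ([394.0, 160.0, 35.0, 51.0], 0.23)]
wide_cup [([308.0, 326.0, 57.0, 60.0], 0.81)]
narrow_cup [([263.0, 311.0, 60.0, 57.0], 0.76)]
spindle [([323.0, 287.0, 62.0, 54.0], 0.64)]
tweezer_rest [([284.0, 271.0, 57.0, 54.0], 0.72)]
```

View pics/top0.png

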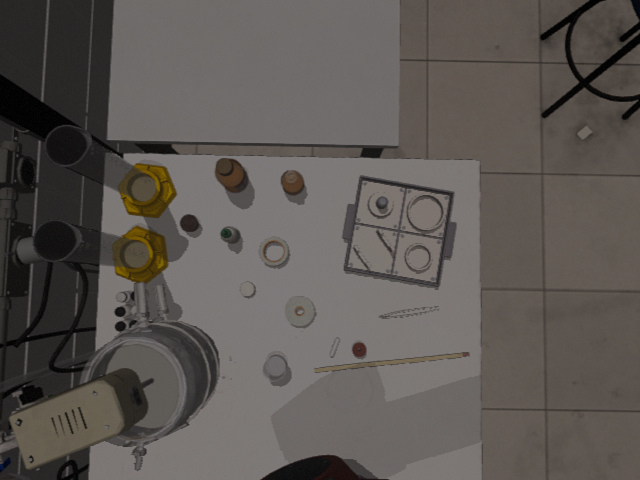

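View pics/side0.png

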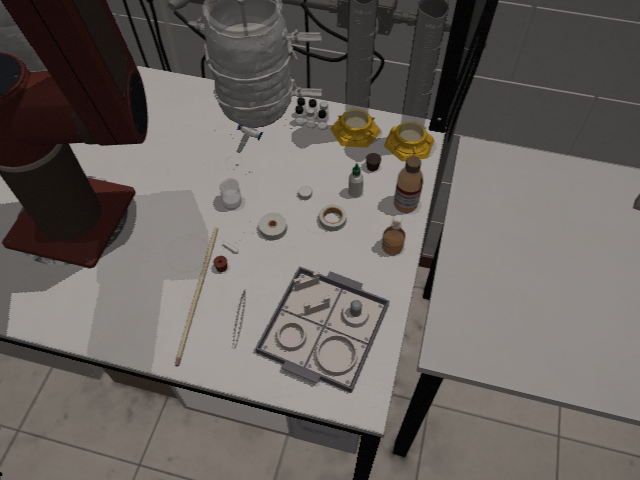

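```bash
python3 - <<'E'
import cv2
a=cv2.imread("pics/top0.png")[140:340,195:465];cv2.imwrite("pics/topc.png",cv2.resize(a,(800,593),interpolation=cv2.INTER_CUBIC))
E
```

```text
(no output)
```

View pics/topc.png

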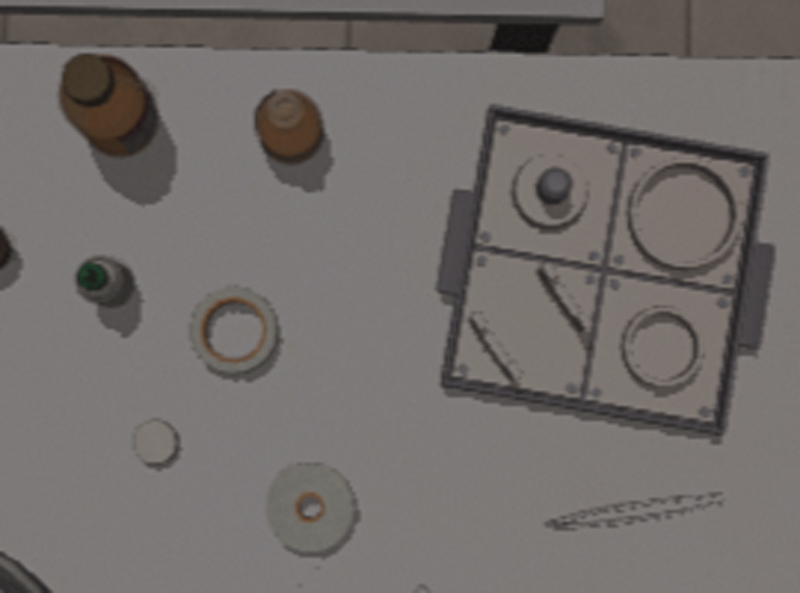

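Both views agree. In the top picture the stoppered bottle is at (291,180), dropper (229,234), wide-hole roll (274,251) and narrow-hole roll (300,311), with the tweezers running (380,317)–(439,307). In the tray the spindle is top left, the wide cup top right, the rest bottom left and the narrow cup bottom right. Next I'll measure positions.

```bash
cat > m.py <<'E'
from h import *
from scipy.optimize import least_squares
P={c:arm.read_camera(c) for c in("top","side")}
th=np.linspace(0,2*np.pi,40)
def box(p,x,y,prof):
    q=np.array([proj(p,[x+r*np.cos(a),y+r*np.sin(a),z]) for r,z in prof for a in th]);return np.r_[q.min(0),q.max(0)]
prof={"amber_stoppered_mid":[(23,0),(23,50),(10,95),(3,106)],"dropper_mid":[(15.5,0),(15.5,60),(2,95)],"roll_wide_mid":[(29,0),(29,18)],"roll_narrow_mid":[(29,0),(29,18)],"amber_screwcap_mid":[(26.5,0),(26.5,80),(16,138)]}
for n,pr in prof.items():
    B={}
    for c in P:
        o=arm.outline_of(P[c],n)
        if o: b=o[0]["bbox"];B[c]=np.array([b[0],b[1],b[0]+b[2],b[1]+b[3]])
    f=lambda v:np.concatenate([box(P[c],v[0],v[1],pr)-B[c] for c in B])
    for cs in (list(B),)+tuple([c] for c in B):
        g=lambda v:np.concatenate([box(P[c],v[0],v[1],pr)-B[c] for c in cs])
        r=least_squares(g,[550,50],loss="soft_l1");print(n,cs,r.x.round(1),r.fun.round(1))
# tray
tc=np.array([[490,107],[767,155],[720,437],[443,385]])/2.963+[195,140]
sc=np.array([[300,269],[389,299],[353,386],[257,350]],float)  # guess order resolved below
W=np.array([ray(P["top"],*u,20) for u in tc]);print("tray",W.round(1).tolist(),W.mean(0).round(1),[np.linalg.norm(W[i]-W[i-1]).round() for i in range(4)])
print([proj(P["side"],w).round().tolist() for w in W])
e=[np.array(a)/2.963+[195,140] for a in((545,524),(723,496))]
T=[ray(P["top"],*u,5) for u in e];print("tw",T,np.linalg.norm(T[0]-T[1]))
for n,z in (("wide_cup",4),("narrow_cup",4),("spindle",4),("tweezer_rest",4)):
    for c in P:
        b=arm.recognise(P[c],n)[0]["bbox"];print(n,c,ray(P[c],b[0]+b[2]/2,b[1]+b[3]/2,z).round(1))
s=(arm.sense());R=P["top"]
E
python3 m.py
```

```text
amber_stoppered_mid ['top', 'side'] [671.2 102.7] [-1.1 -0.2  0.7 -6.4 -0.2 -1.9 -3.1  2.1]
amber_stoppered_mid ['top'] [666.  102.1] [-0.9  2.5  1.  -3.8]
amber_stoppered_mid ['side'] [674.6 103.2] [ 1.5 -1.8 -1.3  2.3]
dropper_mid ['top', 'side'] [570.4 219. ] [-4.6 -0.9  3.1 -3.3 -1.4  0.6 -2.2 -2. ]
dropper_mid ['top'] [566.6 215. ] [-2.5  1.2  5.  -1.4]
dropper_mid ['side'] [574.6 218.3] [ 0.4  1.3 -0.4 -1.3]
roll_wide_mid ['top', 'side'] [539.  129.3] [-2.5 -3.4 -0.3  0.4 -0.8  0.5 -0.3  2.7]
roll_wide_mid ['top'] [536.  126.4] [-1.  -1.9  1.1  1.9]
roll_wide_mid ['side'] [539.  133.9] [-0.2 -1.1  0.2  1. ]
roll_narrow_mid ['top', 'side'] [421.   76.6] [-0.8 -0.6  1.7 -1.9 -2.  -0.4 -0.6 -0.4]
roll_narrow_mid ['top'] [418.5  77.4] [-1.2  0.6  1.3 -0.6]
roll_narrow_mid ['side'] [423.9  76.3] [-0.7 -0.   0.7 -0. ]
amber_screwcap_mid ['top', 'side'] [679.  216.5] [-1.3 -1.4  1.  -0.3 -0.3 -1.7 -3.7  2.6]
amber_screwcap_mid ['top'] [677.4 215.7] [-1.  -0.5  1.3  0.6]
amber_screwcap_mid ['side'] [683.3 218.1] [ 1.8 -1.9 -1.5  2.4]
tray [[687.6, -34.8, 20.0], [658.8, -220.0, 20.0], [471.0, -188.6, 20.0], [501.9, -6.2, 20.0]] [ 579.8 -112.4   20. ] [np.float64(188.0), np.float64(187.0), np.float64(190.0), np.float64(185.0)]
[[387.0, 300.0], [350.0, 389.0], [253.0, 347.0], [297.0, 267.0]]
tw [array([411.59485532, -75.67799727,   5.        ]), array([ 431.99542458, -193.77547152,    5.        ])] 119.8465546044516
wide_cup top [ 621.9 -164.8    4. ]
wide_cup side [ 621.2 -162.3    4. ]
narrow_cup top [ 528.1 -155.3    4. ]
narrow_cup side [ 538.3 -150.3    4. ]
spindle top [636.2 -74.1   4. ]
spindle side [633.2 -71.2   4. ]
tweezer_rest top [544.9 -64.3   4. ]
tweezer_rest side [547.7 -59.9   4. ]
```

```bash
python3 -m pendant '[[[0.5,1,0.1,0,0,0],[0.5,1,0.1,0,0,0],[0.5,1,0.1,0,0,0],[0.5,1,0.1,0,0,0],[0.5,1,0.1,0,0,0],[0.5,1,0.1,0,0,0],[0.5,1,0.1,0,0,0],[0.5,1,0.1,0,0,0]]]' 0
python3 -m pendant '[[[0.43,1,-0.25,0.21,-0.43,0],[0.43,1,-0.25,0.21,-0.43,0],[0.43,1,-0.25,0.21,-0.43,0],[0.43,1,-0.25,0.21,-0.43,0],[0.43,1,-0.25,0.21,-0.43,0],[0.43,1,-0.25,0.21,-0.43,0],[0.43,1,-0.25,0.21,-0.43,0],[0.43,1,-0.25,0.21,-0.43,0],[0.43,1,-0.25,0.21,-0.43,0]]]'
cat > w.py <<'E'
import sys
from h import *
s=arm.sense();p=arm.read_camera("wrist");save(p,sys.argv[1])
from scipy.spatial.transform import Rotation as Ro
q=s["orientation"];M=Ro.from_quat([q[1],q[2],q[3],q[0]]).as_matrix()
print("t",s["clock"],"tcp",s["position"].round(1) if hasattr(s["position"],"round") else s["position"],"z",M[:,2].round(3),"y",M[:,1].round(3),"w",s["grip_width"],"F",np.round(s["force"],1),"j",np.round(s["joint_positions"],2))
R=np.array(p["R"]);print("cam",(-R.T@p["t"]).round(1))
for n in sys.argv[2:]: print(n,[(np.round(d["bbox"],1).tolist(),round(d["p"],2)) for d in arm.recognise(p,n)[:2]])
E
python3 w.py w1.png amber_stoppered_mid dropper_mid roll_wide_mid
```

```text
clock: 2.9
position: [424.7, -258.7, 264.5]
orientation: [0.0, 0.974, 0.226, 0.001]
force: [0.2, -0.7, -0.1]
grip_width: 87.0
gripper_force: 0.0
clock: 3.8
position: [551.7, 38.0, 188.3]
orientation: [-0.083, 0.906, 0.209, 0.357]
force: [-0.2, 0.1, 0.3]
grip_width: 87.2
gripper_force: 0.0
t 3.8 tcp [551.7  38.  188.3] z [ 0.613  0.3   -0.731] y [ 0.439 -0.899 -0.001] w 87.16449835363726 F [-0.2  0.1  0.3] j [-0.4  -0.33  2.32  0.81  0.79  0.23]
cam [514.4  19.6 356.2]
amber_stoppered_mid [([299.3, 175.5, 42.0, 73.6], 0.97)]
dropper_mid [([130.5, 227.8, 64.5, 53.0], 0.79)]
roll_wide_mid [([239.3, 296.6, 19.3, 40.1], 0.97)]
```

View pics/w1.png

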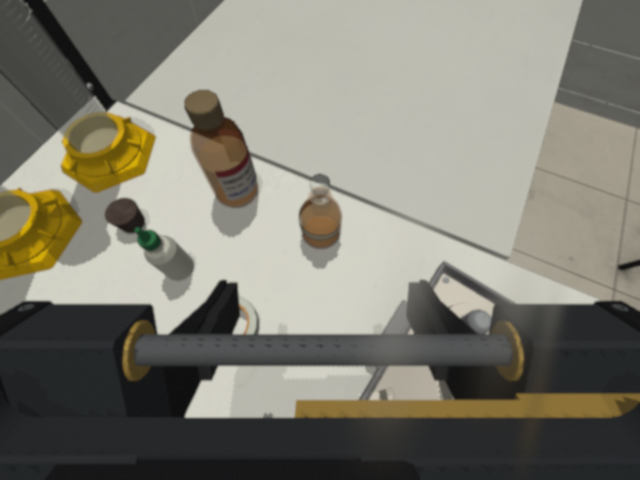

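The wrist view shows the stoppered bottle at (320,210), between the fingers. The dropper is at (160,250) and the screw-cap bottle at (225,150).

```bash
cat > fit.py <<'E'
import sys
from h import *
from scipy.optimize import least_squares
th=np.linspace(0,2*np.pi,40)
prof={"amber_stoppered_mid":[(23,0),(23,50),(10,95),(3,106)],"dropper_mid":[(15.5,0),(15.5,60),(2,95)],"roll_wide_mid":[(29,0),(29,18)]}
def box(p,x,y,pr):
    q=np.array([proj(p,[x+r*np.cos(a),y+r*np.sin(a),z]) for r,z in pr for a in th]);return np.r_[q.min(0),q.max(0)]
p=arm.read_camera("wrist")
for n in sys.argv[1:]:
    o=arm.outline_of(p,n) 
    for b in [o[0]["bbox"] if o else None,arm.recognise(p,n)[0]["bbox"]]:
        if b is None: continue
        B=np.array([b[0],b[1],b[0]+b[2],b[1]+b[3]])
        r=least_squares(lambda v:box(p,v[0],v[1],prof[n])-B,[600,80]);print(n,r.x.round(1),r.fun.round(1))
E
python3 fit.py amber_stoppered_mid dropper_mid
```

```text
amber_stoppered_mid [673.4  99.7] [-3.  -1.9  3.   2. ]
amber_stoppered_mid [674.8  98.1] [-2.3 -1.2  2.3  1.2]
dropper_mid [565.7 219.2] [ 1.7 -0.4 -2.2  0.7]
dropper_mid [565.2 218.7] [ 2.1 -1.5 -2.7  2. ]
```

```bash
python3 -m pendant '[[[0.15,0.09,-0.17,0,0,0],[0.25,0.14,-0.29,0,0,0],[0.33,0.178,-0.385,0,0,0],[0.37,0.198,-0.435,0,0,0],[0.4,0.21,-0.47,0,0,0],[0.417,0.218,-0.49,0,0,0],[0.417,0.218,-0.49,0,0,0],[0.417,0.218,-0.49,0,0,0]]]'
python3 w.py w2.png amber_stoppered_mid
```

```text
clock: 5.05
position: [677.1, 102.8, 42.2]
orientation: [-0.083, 0.906, 0.208, 0.358]
force: [-0.4, -0.4, 0.4]
grip_width: 87.1
gripper_force: 0.0
t 5.05 tcp [677.1 102.8  42.2] z [ 0.614  0.299 -0.73 ] y [ 0.437 -0.9   -0.001] w 87.08314951024403 F [-0.4 -0.4  0.4] j [-0.16  0.28  2.07  1.26  0.43 -0.13]
cam [639.5  84.3 210. ]
amber_stoppered_mid [([278.5, 258.0, 89.2, 117.8], 0.69)]
```

View pics/w2.png

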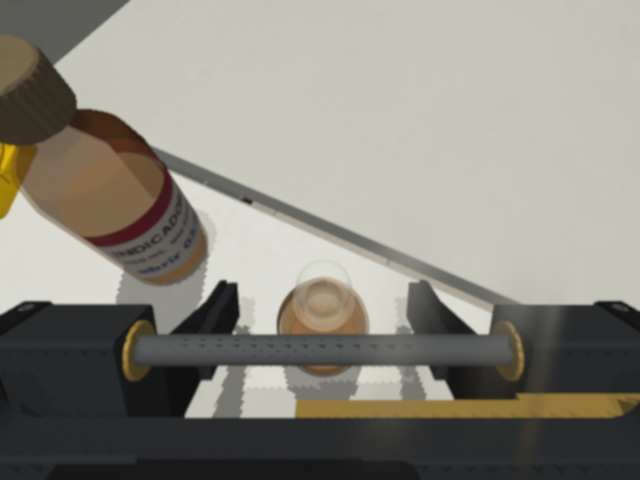

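The bottle sits centred between the fingers at (323,330), so I'll close and lift.

```bash
python3 -m pendant '[[[0,0,0,0,0,0],[0,0,0,0,0,0],[0,0,0,0,0,0],[0,0,0,0,0,0],[0,0,0,0,0,0],[0,0,0,0,0,0],[0,0,0,0,0,0],[0,0,0,0,0,0]]]' 1
python3 -m pendant '[[[0,0,0.05,0,0,0],[0,0,0.1,0,0,0],[0,0,0.2,0,0,0],[0,0,0.3,0,0,0],[0,0,0.3,0,0,0],[0,0,0.3,0,0,0]]]'
python3 w.py w3.png amber_stoppered_mid
```

```text
clock: 5.95
position: [676.9, 103.2, 41.5]
orientation: [-0.083, 0.907, 0.208, 0.357]
force: [-0.2, 0.0, 0.1]
grip_width: 42.3
gripper_force: 30.0
clock: 6.55
position: [677.1, 103.1, 132.0]
orientation: [-0.083, 0.906, 0.209, 0.358]
force: [0.2, 0.8, -1.0]
grip_width: 42.4
gripper_force: 30.0
t 6.55 tcp [677.1 103.1 132. ] z [ 0.614  0.3   -0.73 ] y [ 0.438 -0.899 -0.001] w 42.438444433634494 F [ 0.2  0.8 -1. ] j [-0.16  0.1   2.06  0.92  0.52  0.24]
cam [639.5  84.7 299.8]
amber_stoppered_mid [([280.2, 262.4, 85.9, 113.6], 0.9)]
```

View pics/w3.png

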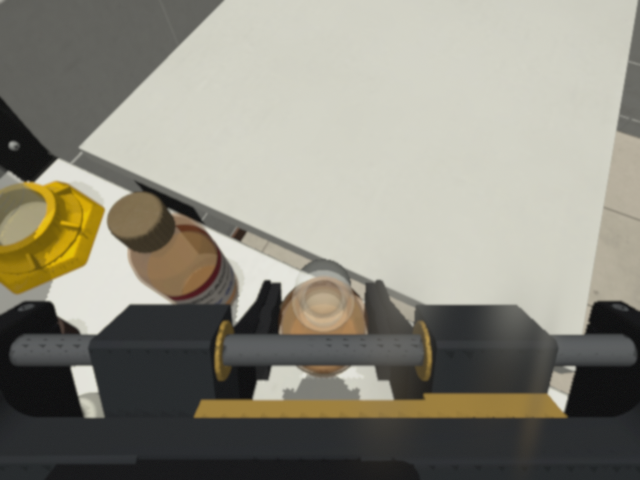

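```bash
python3 - <<'E'
from h import *
p=arm.read_camera("side");b=[int(v) for v in arm.recognise(p,"amber_stoppered_mid")[0]["bbox"]];print(b)
G=np.array([677.1,103.1,132])-8*np.array([.614,.3,-.73])
for dz in(-47,0,59):print(proj(p,G+[0,0,dz]))
im=p["pixels"][b[1]-60:b[1]+90,b[0]-80:b[0]+110];cv2.imwrite("pics/s1.png",cv2.cvtColor(cv2.resize(im,None,fx=4,fy=4,interpolation=cv2.INTER_CUBIC),cv2.COLOR_RGB2BGR))
E
```

```text
[395, 184, 18, 28]
[395.89891093 220.84210614]
[398.49268416 206.25618695]
[402.02712114 186.38050484]
```

View pics/s1.png

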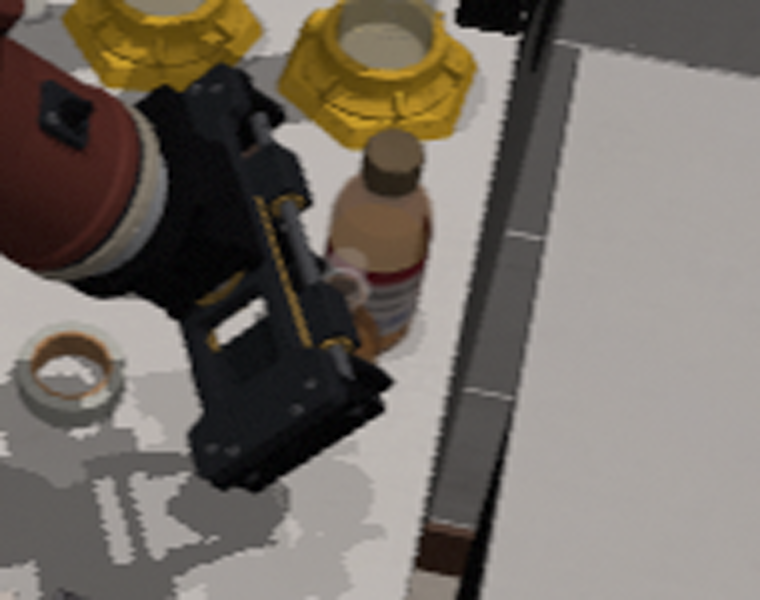

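The side crop shows the bottle upright in the grip, with its stopper at about (402,194), close to the predicted spot. Next I'll carry it over the wide cup.

```bash
python3 -m pendant '[[[-0.03,-0.15,0.03,0,0,0],[-0.06,-0.3,0.03,0,0,0],[-0.09,-0.45,0.03,0,0,0],[-0.12,-0.6,0.03,0,0,0],[-0.15,-0.75,0,0,0,0],[-0.165,-0.83,0,0,0,0],[-0.177,-0.883,0,0,0,0],[-0.177,-0.883,0,0,0,0],[-0.177,-0.883,0,0,0,0],[-0.177,-0.883,0,0,0,0]]]'
python3 w.py w4.png amber_stoppered_mid wide_cup spindle narrow_cup tweezer_rest
```

```text
clock: 7.75
position: [623.8, -160.1, 131.2]
orientation: [-0.084, 0.906, 0.209, 0.357]
force: [-0.1, -0.0, -1.2]
grip_width: 42.9
gripper_force: 30.0
t 7.75 tcp [ 623.8 -160.1  131.2] z [ 0.613  0.301 -0.731] y [ 0.439 -0.899 -0.003] w 42.89664191973237 F [-0.1 -0.  -1.2] j [-0.71  0.15  2.01  0.94  0.9  -0.17]
cam [ 586.5 -178.8  299. ]
amber_stoppered_mid [([280.5, 258.3, 85.0, 118.7], 0.97)]
wide_cup [([267.0, 367.9, 109.5, 33.2], 0.7)]
spindle [([171.2, 231.5, 128.3, 93.9], 0.83)]
narrow_cup [([253.6, 383.0, 19.3, 15.5], 0.68)]
tweezer_rest [([82.8, 382.3, 16.6, 39.1], 0.56)]
```

View pics/w4.png

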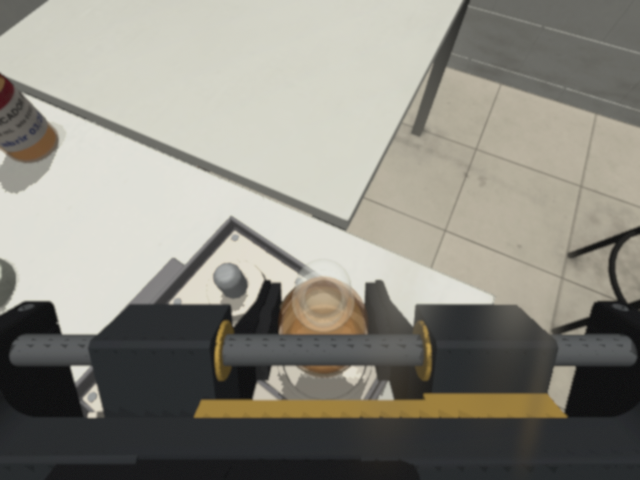

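The wrist view has the bottle over the wide cup, whose arc is centred near u=323. The spindle pin is at (230,278) and the far-left tray corner at (233,218). I'll check these numerically.

```bash
python3 - <<'E'
from h import *
p=arm.read_camera("wrist")
print("pin",ray(p,230,272,52).round(1),ray(p,230,272,56).round(1),"corner",ray(p,233,218,20).round(1))
for c in((617,-164),(619,-164)):
  q=np.array([proj(p,[c[0]+37*np.cos(a),c[1]+37*np.sin(a),24]) for a in np.linspace(0,6.28,60)]);print(c,q.min(0),q.max(0))
s=arm.read_camera("side");t=arm.read_camera("top")
for n in("spindle","tweezer_rest","narrow_cup","wide_cup"):
    o=arm.outline_of(t,n)
    if o:b=o[0]["bbox"];print(n,ray(t,b[0]+b[2]/2,b[1]+b[3]/2,8).round(1))
E
```

```text
pin [636.7 -77.7  52. ] [635.9 -79.4  56. ] corner [688.7 -38.9  20. ]
(617, -164) [272.88522141 305.75441024] [371.01682482 408.49364973]
(619, -164) [274.19289972 303.54484844] [372.03443419 405.68543981]
spindle [632.4 -73.2   8. ]
tweezer_rest [541.9 -64.3   8. ]
narrow_cup [ 528.2 -154.7    8. ]
wide_cup [ 624.8 -142.     8. ]
```

```bash
python3 -m pendant '[[[0,0,-0.1,0,0,0],[0,0,-0.2,0,0,0],[0,0,-0.23,0,0,0],[0,0,-0.25,0,0,0],[0,0,-0.257,0,0,0],[0,0,-0.257,0,0,0]]]'
python3 -m pendant '[[[0,0,-0.006,0,0,0],[0,0,-0.012,0,0,0],[0,0,-0.012,0,0,0]]]'
```

```text
clock: 9.0
position: [624.5, -162.3, 55.4]
orientation: [-0.083, 0.906, 0.208, 0.358]
force: [-1.0, -0.0, -1.7]
grip_width: 42.8
gripper_force: 30.0
clock: 9.3
position: [624.0, -161.9, 51.2]
orientation: [-0.083, 0.906, 0.208, 0.358]
force: [0.0, -0.5, -1.2]
grip_width: 42.6
gripper_force: 30.0
```

```bash
python3 -m pendant '[[[0,0,-0.004,0,0,0],[0,0,-0.007,0,0,0],[0,0,-0.007,0,0,0]]]'
python3 -m pendant '[[[0,0,-0.004,0,0,0],[0,0,-0.007,0,0,0],[0,0,-0.007,0,0,0]]]'
```

```text
clock: 9.6
position: [624.3, -161.9, 49.5]
orientation: [-0.083, 0.906, 0.208, 0.358]
force: [-2.1, 1.0, 4.0]
grip_width: 42.5
gripper_force: 30.0
clock: 9.9
position: [625.2, -162.0, 49.4]
orientation: [-0.083, 0.906, 0.209, 0.359]
force: [-9.6, 1.2, 15.7]
grip_width: 42.9
gripper_force: 30.0
```

```bash
python3 -m pendant '[[[0,0,0.007,0,0,0],[0,0,0.007,0,0,0],[0,0,0.007,0,0,0]]]'
python3 -m pendant '[[[0,0,0,0,0,0],[0,0,0,0,0,0],[0,0,0,0,0,0],[0,0,0,0,0,0],[0,0,0,0,0,0],[0,0,0,0,0,0]]]' 0
python3 -m pendant '[[[-0.05,-0.025,0.06,0,0,0],[-0.15,-0.075,0.18,0,0,0],[-0.25,-0.125,0.3,0,0,0],[-0.35,-0.17,0.42,0,0,0],[-0.41,-0.2,0.49,0,0,0],[-0.41,-0.2,0.49,0,0,0]]]'
python3 w.py w5.png amber_stoppered_mid wide_cup spindle narrow_cup tweezer_rest
```

```text
clock: 10.2
position: [624.4, -162.2, 49.4]
orientation: [-0.083, 0.906, 0.208, 0.358]
force: [-2.3, -0.7, 5.5]
grip_width: 42.8
gripper_force: 30.0
clock: 10.8
position: [623.7, -161.7, 48.5]
orientation: [-0.083, 0.907, 0.208, 0.357]
force: [-0.3, -0.5, -0.3]
grip_width: 82.1
gripper_force: 0.0
clock: 11.4
position: [500.8, -225.0, 199.7]
orientation: [-0.079, 0.906, 0.208, 0.359]
force: [-0.2, -0.9, -0.0]
grip_width: 87.2
gripper_force: 0.0
t 11.4 tcp [ 500.8 -225.   199.7] z [ 0.617  0.293 -0.73 ] y [ 0.434 -0.901  0.006] w 87.1910226200006 F [-0.2 -0.9 -0. ] j [-1.01 -0.11  2.11  0.82  1.18 -0.24]
cam [ 462.7 -242.3  367.5]
amber_stoppered_mid [([299.5, 179.2, 41.2, 71.3], 0.95)]
wide_cup [([265.8, 197.8, 105.0, 89.6], 0.78)]
spindle [([206.2, 157.4, 102.2, 84.5], 0.68), ([266.9, 199.4, 103.8, 85.9], 0.52)]
narrow_cup []
tweezer_rest [([151.6, 205.3, 104.8, 96.7], 0.87), ([212.4, 159.6, 94.4, 84.7], 0.54)]
```

View pics/w5.png

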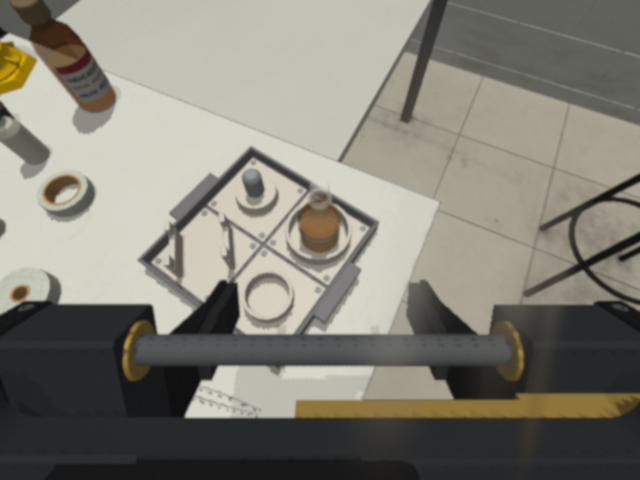

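The bottle stands in the wide cup at (319,235). The spindle boss is at (256,193), the narrow cup at (270,297), the rest posts at (173,250) and (226,243), and the wide roll at (64,192).

```bash
python3 - <<'E'
from h import *
p=arm.read_camera("wrist")
for n,u,v,z in(("TL",250,150,20),("TR",378,220,20),("BL",140,260,20),("pin",251,173,56),("boss",256,193,22),("narrow",270,297,26),("cupW",318,236,26),("roll",64,190,18),("roll",64,192,9)): print(n,ray(p,u,v,z).round(1))
t=arm.read_camera("top")
for n in("roll_wide_mid","roll_narrow_mid","dropper_mid","spindle","narrow_cup","wide_cup"):
    o=arm.outline_of(t,n)
    if o:
        m=cv2.moments(o[0]["pixels"].astype(np.uint8));hull=cv2.convexHull(np.argwhere(o[0]["pixels"])[:,::-1].astype(np.int32));h=cv2.moments(hull)
        print(n,ray(t,h["m10"]/h["m00"],h["m01"]/h["m00"],9).round(1))
E
```

```text
TL [678.5 -34.1  20. ]
TR [ 656.2 -212.8   20. ]
BL [502.4  -4.9  20. ]
pin [629.8 -72.6  56. ]
boss [626.7 -73.6  22. ]
narrow [ 526.3 -149.9   26. ]
cupW [ 606.9 -162.9   26. ]
roll [534.4 132.9  18. ]
roll [534.  140.6   9. ]
roll_wide_mid [537.  132.8   9. ]
roll_narrow_mid [421.2  80.    9. ]
dropper_mid [568.5 220.5   9. ]
spindle [633.5 -75.9   9. ]
narrow_cup [ 531.  -149.5    9. ]
```

```bash
python3 -m pendant '[[[0.02,0.15,0.1,-0.04,0.08,0],[0.05,0.3,0.1,-0.08,0.17,0],[0.1,0.9,0.1,-0.21,0.43,0],[0.1,0.9,0.1,-0.21,0.43,0],[0.1,0.9,0.1,-0.21,0.43,0],[0.1,0.9,0.1,-0.21,0.43,0],[0.1,0.9,0.1,-0.21,0.43,0],[0.1,0.9,0.1,-0.21,0.43,0],[0.1,0.9,0.1,-0.21,0.43,0],[0.1,0.9,0.1,-0.21,0.43,0]]]'
python3 -m pendant '[[[0.12,0.58,-0.1,0,0,0],[0.12,0.58,-0.1,0,0,0],[0.12,0.58,-0.1,0,0,0],[0.12,0.58,-0.1,0,0,0],[0.12,0.58,-0.1,0,0,0],[0.12,0.58,-0.1,0,0,0]]]'
python3 w.py w6.png dropper_mid; python3 fit.py dropper_mid
```

```text
clock: 13.1
position: [530.5, 46.2, 225.7]
orientation: [0.0, 0.975, 0.223, 0.0]
force: [-0.4, 0.0, 0.6]
grip_width: 86.9
gripper_force: 0.0
clock: 13.7
position: [567.1, 220.2, 195.7]
orientation: [0.0, 0.975, 0.223, -0.0]
force: [-0.6, -0.9, 0.3]
grip_width: 87.1
gripper_force: 0.0
t 13.7 tcp [567.1 220.2 195.7] z [-0.    -0.001 -1.   ] y [ 0.435 -0.9    0.   ] w 87.0828311144635 F [-0.6 -0.9  0.3] j [ 0.24  0.21  1.61 -0.    1.32  1.36]
cam [643.  257.  346.3]
dropper_mid [([548.2, 229.3, 91.8, 78.0], 0.74), ([349.2, 62.3, 90.2, 85.2], 0.29)]
dropper_mid [566.2 221.2] [ 0.5  0.7 -0.5 -0.6]
dropper_mid [565.4 219.6] [-0.7 -1.8  0.7  1.6]
```

View pics/w6.png

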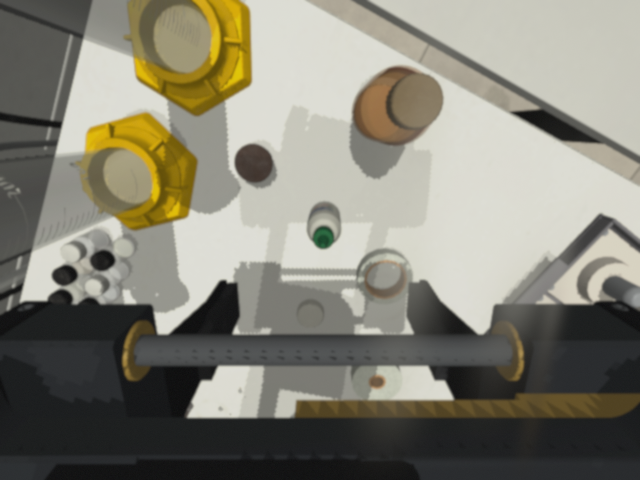

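The dropper is at (323,230) and the wide roll at (384,275). The position is confirmed at about (566,220), so I'll descend and grip.

```bash
python3 -m pendant '[[[-0.003,0,-0.15,0,0,0],[-0.003,0,-0.3,0,0,0],[-0.003,0,-0.4,0,0,0],[-0.003,0,-0.47,0,0,0],[-0.003,0,-0.513,0,0,0],[-0.003,0,-0.513,0,0,0],[-0.003,0,-0.513,0,0,0]]]'
python3 -m pendant '[[[0,0,0,0,0,0],[0,0,0,0,0,0],[0,0,0,0,0,0],[0,0,0,0,0,0],[0,0,0,0,0,0],[0,0,0,0,0,0],[0,0,0,0,0,0],[0,0,0,0,0,0],[0,0,0,0,0,0]]]' 1
python3 -m pendant '[[[0,0,0.05,0,0,0],[0,0,0.15,0,0,0],[0,0,0.3,0,0,0],[0,0,0.4,0,0,0],[0,0,0.4,0,0,0],[0,0,0.4,0,0,0]]]'
python3 w.py w7.png dropper_mid; python3 - <<'E'
from h import *
p=arm.read_camera("wrist");o=arm.outline_of(p,"dropper_mid");print(o[0]["bbox"],o[0]["p"])
x,y,z=566,220,120
for h in(0,60,95):print(proj(p,[x,y,h+120]))
E
```

```text
clock: 14.65
position: [566.8, 222.1, 42.9]
orientation: [-0.0, 0.975, 0.224, 0.001]
force: [1.0, -0.6, 0.1]
grip_width: 86.8
gripper_force: 0.0
clock: 15.55
position: [565.9, 222.2, 41.7]
orientation: [-0.0, 0.975, 0.224, -0.0]
force: [1.6, 0.3, -0.1]
grip_width: 30.4
gripper_force: 29.5
clock: 16.15
position: [566.7, 222.4, 163.7]
orientation: [-0.0, 0.975, 0.224, 0.001]
force: [-1.0, 0.2, -0.0]
grip_width: 29.8
gripper_force: 29.5
t 16.15 tcp [566.7 222.4 163.7] z [ 0.003  0.001 -1.   ] y [ 0.437 -0.9    0.001] w 29.833623588142977 F [-1.   0.2 -0. ] j [ 0.24  0.24  1.64 -0.    1.26  1.36]
cam [642.1 259.1 314.6]
dropper_mid [([287.9, 257.6, 68.0, 128.9], 0.82)]
[288.5, 253.8, 66.7, 134.5] 0.8
[326.2551579  275.47353816]
[327.70447019 331.92742427]
[329.19977995 390.17301262]
```

```bash
python3 -m pendant '[[[-0.06,-0.7,0,0,0,0],[-0.06,-0.7,0,0,0,0],[-0.06,-0.7,0,0,0,0],[-0.06,-0.7,0,0,0,0],[-0.06,-0.7,0,0,0,0],[-0.06,-0.7,0,0,0,0]]]'
python3 -m pendant '[[[-0.03,-0.17,0,0,0,0],[-0.065,-0.34,0,0,0,0],[-0.065,-0.45,0,0,0,0],[-0.065,-0.51,0,0,0,0],[-0.065,-0.54,0,0,0,0],[-0.065,-0.54,0,0,0,0],[-0.065,-0.54,0,0,0,0]]]'
python3 w.py w8.png dropper_mid narrow_cup
```

```text
clock: 16.95
position: [547.2, 10.6, 160.8]
orientation: [-0.0, 0.975, 0.222, -0.001]
force: [-0.3, 0.5, 0.3]
grip_width: 30.6
gripper_force: 29.5
clock: 17.65
position: [528.6, -148.1, 161.4]
orientation: [-0.001, 0.974, 0.225, -0.0]
force: [0.3, 0.5, -0.6]
grip_width: 30.4
gripper_force: 29.5
t 17.65 tcp [ 528.6 -148.1  161.4] z [-0.001  0.001 -1.   ] y [ 0.438 -0.899 -0.001] w 30.35648451692648 F [ 0.3  0.5 -0.6] j [-0.42  0.1   1.8   0.    1.24  0.7 ]
cam [ 604.5 -111.3  312.1]
dropper_mid [([285.1, 254.2, 69.3, 133.7], 0.72)]
narrow_cup [([263.4, 159.2, 126.7, 107.0], 0.77)]
```

View pics/w8.png

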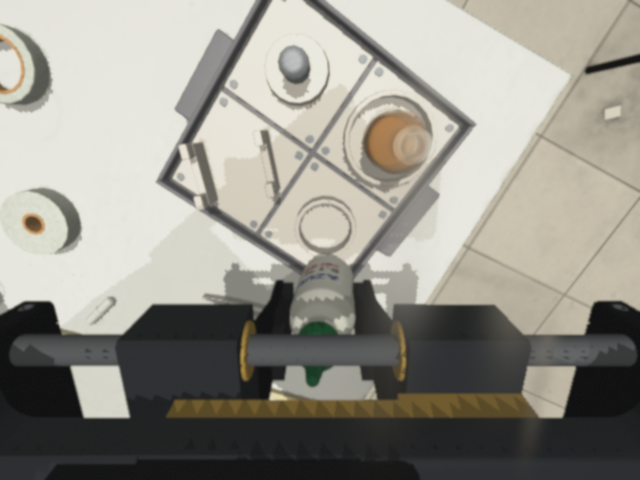

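The narrow cup rim is centred at about (326,224), the pin tip at (294,62), and the boss at about (297,70). The post tops run (182,146)–(207,206) and (258,132)–(270,197).

```bash
python3 - <<'E'
from h import *
p=arm.read_camera("wrist")
for n,u,v,z in(("narrow",326,224,26),("boss",297,70,20),("pin",294,62,56),("TR",474,124,20),("BL",159,181,20),("rest post mid",193,174,46),("post2",263,163,46),("cupW",389,139,26)): print(n,ray(p,u,v,z).round(1))
for z in (4,8,12): print([ray(p,u,v,z).round(1).tolist() for u,v in((313,153),(380,56),(402,208),(217,92),(263,240))])
E
```

```text
narrow [ 535.2 -148.4   26. ]
boss [633.2 -75.9  20. ]
pin [633.2 -76.5  56. ]
TR [ 659.2 -218.8   20. ]
BL [506.3  -7.5  20. ]
rest post mid [531.3 -38.2  46. ]
post2 [561.9 -82.6  46. ]
cupW [ 619.3 -162.6   26. ]
[[581.8, -113.4, 4.0], [672.8, -129.0, 4.0], [573.3, -206.3, 4.0], [591.3, -22.0, 4.0], [490.5, -105.4, 4.0]]
[[582.1, -113.4, 8.0], [671.9, -128.8, 8.0], [573.7, -205.1, 8.0], [591.5, -23.2, 8.0], [492.0, -105.5, 8.0]]
[[582.4, -113.3, 12.0], [671.0, -128.6, 12.0], [574.1, -203.9, 12.0], [591.7, -24.3, 12.0], [493.5, -105.6, 12.0]]
```

```bash
python3 -m pendant '[[[0.01,-0.007,-0.1,0,0,0],[0.01,-0.007,-0.2,0,0,0],[0.01,-0.007,-0.28,0,0,0],[0.01,-0.007,-0.33,0,0,0],[0.01,-0.007,-0.35,0,0,0],[0.01,-0.007,-0.35,0,0,0]]]'
python3 -m pendant '[[[0,0,-0.007,0,0,0],[0,0,-0.014,0,0,0],[0,0,-0.019,0,0,0],[0,0,-0.019,0,0,0]]]'
python3 -m pendant '[[[0,0,-0.004,0,0,0],[0,0,-0.007,0,0,0],[0,0,-0.007,0,0,0]]]'
```

```text
clock: 18.45
position: [531.3, -151.5, 56.5]
orientation: [-0.0, 0.975, 0.224, -0.0]
force: [-0.2, 0.5, -0.6]
grip_width: 30.4
gripper_force: 29.5
clock: 18.85
position: [531.6, -152.0, 51.4]
orientation: [0.0, 0.975, 0.224, 0.0]
force: [0.0, -0.5, -0.8]
grip_width: 30.2
gripper_force: 29.5
clock: 19.15
position: [531.8, -152.0, 49.7]
orientation: [0.0, 0.975, 0.224, 0.0]
force: [-1.3, 0.5, 4.1]
grip_width: 29.9
gripper_force: 29.6
```

```bash
python3 -m pendant '[[[0,0,0,0,0,0],[0,0,0,0,0,0],[0,0,0,0,0,0],[0,0,0,0,0,0]]]' 0.42
python3 -m pendant '[[[0,0,0.05,0,0,0],[0,0,0.2,0,0,0],[0,0,0.35,0,0,0],[0,0,0.5,0,0,0],[0,0,0.55,0,0,0],[0,0,0.55,0,0,0]]]'
python3 w.py w9.png dropper_mid narrow_cup amber_stoppered_mid
python3 - <<'E'
from h import *
p=arm.read_camera("wrist")
print([proj(p,[531,-151,z]).round().tolist() for z in(8,103)])
E
```

```text
clock: 19.55
position: [531.3, -151.8, 48.8]
orientation: [-0.0, 0.975, 0.224, -0.0]
force: [0.3, 0.1, 0.1]
grip_width: 48.6
gripper_force: 0.0
clock: 20.15
position: [533.5, -152.7, 218.4]
orientation: [0.002, 0.975, 0.224, 0.003]
force: [0.3, -0.6, -0.4]
grip_width: 50.7
gripper_force: 0.0
t 20.15 tcp [ 533.5 -152.7  218.4] z [ 0.007 -0.003 -1.   ] y [ 0.437 -0.9    0.006] w 50.727679430995806 F [ 0.3 -0.6 -0.4] j [-0.42  0.06  1.73  0.    1.34  0.7 ]
cam [ 608.2 -115.4  369.5]
dropper_mid [([303.9, 201.3, 35.6, 44.8], 0.57)]
narrow_cup []
amber_stoppered_mid [([349.6, 119.0, 50.4, 49.5], 0.87)]
[[323.0, 211.0], [323.0, 239.0]]
```

View pics/w9.png

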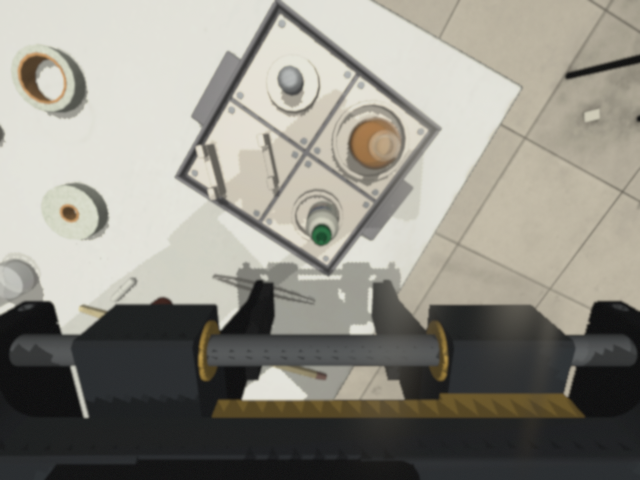

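The dropper stands in the narrow cup at (320,215). Next, the wide roll, turning the tool 90° about the vertical.

```bash
python3 - <<'E'
from h import *
p=arm.read_camera("wrist");print(ray(p,49,80,9))
E
python3 -m pendant '[[[0.015,0.947,0,0,0,1],[0.015,0.947,0,0,0,1],[0.015,0.947,0,0,0,1],[0.015,0.947,0,0,0,1],[0.015,0.947,0,0,0,1],[0.015,0.947,0,0,0,1],[0.015,0.947,0,0,0,1],[0.015,0.947,0,0,0,1],[0.015,0.947,-0.1,0,0,1],[0.015,0.947,-0.2,0,0,1],[0.015,0.947,-0.2,0,0,1],[0.015,0.947,-0.2,0,0,1]]]' 0
python3 w.py w10.png roll_wide_mid; python3 fit.py roll_wide_mid
```

```text
[532.18220874 132.03805553   9.        ]
clock: 21.65
position: [534.3, 132.1, 151.3]
orientation: [-0.002, 0.531, 0.848, -0.002]
force: [1.0, 0.6, -0.2]
grip_width: 87.2
gripper_force: 0.0
t 21.65 tcp [534.3 132.1 151.3] z [-0.005 -0.001 -1.   ] y [ 0.899  0.437 -0.005] w 87.16405464504216 F [ 1.   0.6 -0.2] j [ 0.1   0.12  1.8  -0.    1.23 -0.35]
cam [497.6 208.2 302.1]
roll_wide_mid [([291.2, 195.1, 66.4, 68.7], 0.64)]
roll_wide_mid [536.3 134. ] [ 0.  -0.6 -0.   0.6]
roll_wide_mid [537.7 132.7] [-1.3 -2.3  1.3  2.5]
```

```bash
python3 -m pendant '[[[0.008,0.003,-0.15,0,0,0],[0.008,0.003,-0.3,0,0,0],[0.008,0.003,-0.4,0,0,0],[0.008,0.003,-0.44,0,0,0],[0.008,0.003,-0.458,0,0,0],[0.008,0.003,-0.458,0,0,0],[0.008,0.003,-0.458,0,0,0]]]'
python3 -m pendant '[[[0,0,0,0,0,0],[0,0,0,0,0,0],[0,0,0,0,0,0],[0,0,0,0,0,0],[0,0,0,0,0,0],[0,0,0,0,0,0],[0,0,0,0,0,0]]]' 1
python3 -m pendant '[[[0,0,0.05,0,0,0],[0,0,0.15,0,0,0],[0,0,0.3,0,0,0],[0,0,0.4,0,0,0],[0,0,0.4,0,0,0],[0,0,0.4,0,0,0]]]'
python3 w.py w11.png roll_wide_mid
```

```text
clock: 22.6
position: [540.1, 133.3, 18.6]
orientation: [0.001, 0.531, 0.847, 0.001]
force: [0.2, -0.3, -0.1]
grip_width: 87.0
gripper_force: 0.0
clock: 23.3
position: [538.5, 133.1, 16.9]
orientation: [0.0, 0.531, 0.848, 0.0]
force: [-0.2, 0.3, 4.5]
grip_width: 57.7
gripper_force: 30.0
clock: 23.9
position: [539.0, 133.2, 138.1]
orientation: [0.001, 0.531, 0.848, 0.001]
force: [-0.3, 0.3, -0.7]
grip_width: 57.8
gripper_force: 30.0
t 23.9 tcp [539.  133.2 138.1] z [ 0.002  0.    -1.   ] y [0.9   0.437 0.002] w 57.75753800570788 F [-0.3  0.3 -0.7] j [ 0.1   0.14  1.8   0.    1.19 -0.35]
cam [501.2 209.2 288.7]
roll_wide_mid [([263.9, 241.4, 117.2, 94.5], 0.58)]
```

```bash
python3 - <<'E'
from h import *
p=arm.read_camera("wrist");b=arm.outline_of(p,"roll_wide_mid")[0]["bbox"];print(b)
th=np.linspace(0,6.28,60);x=np.array([.437,-.9])
for d in(-6,-3,0,3,6):
  c=np.array([539,133.2])+d*x
  q=np.array([proj(p,[c[0]+29*np.cos(a),c[1]+29*np.sin(a),z]) for z in(121,139) for a in th]);print(d,q.min(0).round(),q.max(0).round())
E
```

```text
[263.8, 239.7, 119.9, 95.2]
-6 [265. 233.] [389. 355.]
-3 [266. 239.] [388. 360.]
0 [266. 245.] [388. 366.]
3 [266. 250.] [388. 371.]
6 [267. 256.] [387. 375.]
```

```bash
python3 -m pendant '[[[0.06,-0.15,0,0,0,0],[0.13,-0.3,0,0,0,0],[0.2,-0.45,0,0,0,0],[0.26,-0.58,0,0,0,0],[0.3,-0.66,0,0,0,0],[0.317,-0.703,0,0,0,0],[0.317,-0.703,0,0,0,0],[0.317,-0.703,0,0,0,0]]]'
python3 w.py w12.png roll_wide_mid spindle
```

```text
clock: 24.9
position: [632.5, -76.7, 135.6]
orientation: [-0.001, 0.531, 0.848, -0.0]
force: [-1.0, 0.1, -0.6]
grip_width: 57.9
gripper_force: 30.0
t 24.9 tcp [632.5 -76.7 135.6] z [-0.002  0.001 -1.   ] y [ 0.9    0.437 -0.001] w 57.85452914050717 F [-1.   0.1 -0.6] j [-0.24  0.33  1.58  0.    1.23 -0.7 ]
cam [595.4  -0.8 286.5]
roll_wide_mid [([264.2, 238.9, 116.3, 95.1], 0.82)]
spindle []
```

View pics/w12.png

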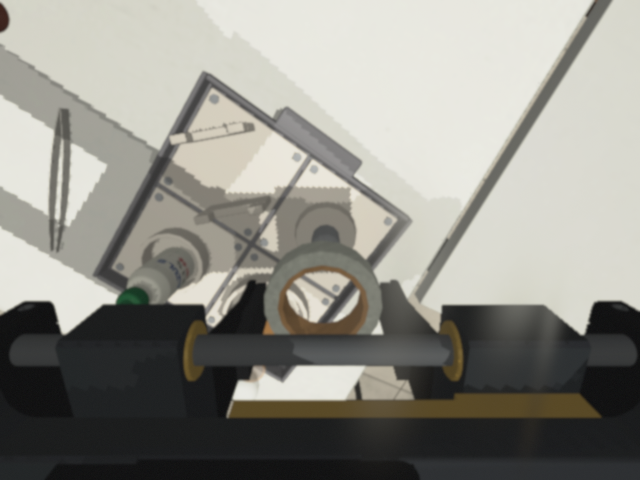

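The roll hangs at (323,295), and the spindle boss beneath it is at about (322,231). The tweezers run from (65,110) to (56,250), and the dropper is standing.

```bash
python3 - <<'E'
from h import *
p=arm.read_camera("wrist")
print("boss",ray(p,322,231,22),"pin?",ray(p,326,226,56))
T=[ray(p,*u,5) for u in((65,110),(56,250))];print(T,(T[0]+T[1])/2,np.linalg.norm(T[0]-T[1]))
th=np.linspace(0,6.28,60)
for c in((633,-76),(636,-74)):
  q=np.array([proj(p,[c[0]+24*np.cos(a),c[1]+24*np.sin(a),22]) for a in th]);print(c,q.min(0).round(),q.max(0).round())
# roll hole top in image 278..368
h=np.array([proj(p,[631.2+20*np.cos(a),-74+20*np.sin(a),137]) for a in th]);print(h.min(0),h.max(0))
E
```

```text
boss [629.56386385 -71.24221717  22.        ] pin? [626.10210989 -57.69987318  56.        ]
[array([414.64769989, -74.85677137,   5.        ]), array([ 434.02964489, -190.73916812,    5.        ])] [ 424.33867239 -132.79796974    5.        ] 117.49208342799578
(633, -76) [293. 208.] [353. 266.]
(636, -74) [298. 208.] [358. 265.]
[280.6939666  266.93486929] [363.74508424 341.20642735]
```

```bash
python3 -m pendant '[[[0.005,-0.002,-0.1,0,0,0],[0.005,-0.002,-0.18,0,0,0],[0.005,-0.002,-0.22,0,0,0],[0.005,-0.002,-0.24,0,0,0]]]'
python3 -m pendant '[[[0,0,-0.02,0,0,0],[0,0,-0.04,0,0,0],[0,0,-0.055,0,0,0],[0,0,-0.065,0,0,0],[0,0,-0.07,0,0,0],[0,0,-0.07,0,0,0]]]'
python3 -m pendant '[[[0,0,-0.005,0,0,0],[0,0,-0.009,0,0,0],[0,0,-0.012,0,0,0],[0,0,-0.012,0,0,0]]]'
```

```text
clock: 25.5
position: [633.9, -77.4, 63.2]
orientation: [-0.001, 0.53, 0.848, -0.0]
force: [-0.2, -0.2, -0.3]
grip_width: 57.3
gripper_force: 30.0
clock: 26.1
position: [634.9, -78.4, 43.6]
orientation: [-0.0, 0.531, 0.848, -0.0]
force: [-0.6, 0.2, -1.5]
grip_width: 57.7
gripper_force: 30.0
clock: 26.5
position: [634.9, -78.4, 39.9]
orientation: [-0.0, 0.531, 0.848, -0.0]
force: [-0.2, -0.2, 0.1]
grip_width: 57.2
gripper_force: 30.0
```

```bash
python3 -m pendant '[[[0,0,-0.004,0,0,0],[0,0,-0.007,0,0,0],[0,0,-0.007,0,0,0]]]'
python3 -m pendant '[[[0,0,0,0,0,0],[0,0,0,0,0,0],[0,0,0,0,0,0],[0,0,0,0,0,0]]]' 0.2
python3 -m pendant '[[[0,0,0.05,0,0,0],[0,0,0.15,0,0,0],[0,0,0.3,0,0,0],[0,0,0.45,0,0,0],[0,0,0.45,0,0,0]]]'
python3 - <<'E'
from h import *
p=arm.read_camera("top");save(p,"t2.png");o=arm.outline_of(p,"roll_wide_mid")[0];print(o["bbox"],o["p"])
b=o["bbox"]
for z in(24,31,40):print(z,ray(p,b[0]+b[2]/2,b[1]+b[3]/2,z).round(1))
w=arm.read_camera("wrist");o=arm.outline_of(w,"roll_wide_mid")[0];print(o["bbox"],o["p"]);save(w,"w13.png")
th=np.linspace(0,6.28,60)
for zb in(22,30):
  q=np.array([proj(w,[634+29*np.cos(a),-76+29*np.sin(a),z]) for z in(zb,zb+18) for a in th]);print(q.min(0),q.max(0)-q.min(0))
E
```

```text
clock: 26.8
position: [635.2, -78.4, 38.8]
orientation: [0.0, 0.531, 0.848, -0.0]
force: [-2.2, 1.4, 5.9]
grip_width: 57.7
gripper_force: 30.0
clock: 27.2
position: [634.9, -78.4, 37.7]
orientation: [-0.0, 0.531, 0.848, -0.0]
force: [0.3, -0.1, 0.3]
grip_width: 69.3
gripper_force: 0.0
clock: 27.7
position: [639.9, -79.5, 183.1]
orientation: [0.007, 0.531, 0.848, 0.002]
force: [1.6, 0.4, 0.8]
grip_width: 69.6
gripper_force: 0.0
[377.4, 192.1, 15.5, 23.4] 0.55
24 [632.7 -83.9  24. ]
31 [631.7 -83.1  31. ]
40 [630.4 -82.   40. ]
[285.3, 190.9, 69.9, 67.5] 0.8
[287.29913246 188.27000374] [67.95533136 69.21975021]
[286.41495138 189.88608429] [69.74050444 70.97432856]
```

The roll met resistance at the expected seat height, so it's on the boss. Next, the tweezers.

```bash
python3 -m pendant '[[[-0.15,-0.04,0.03,0,0,-0.09],[-0.3,-0.08,0.03,0,0,-0.18],[-0.45,-0.12,0.03,0,0,-0.18],[-0.6,-0.16,0,0,0,-0.18],[-0.707,-0.183,-0.07,0,0,-0.18],[-0.707,-0.183,-0.07,0,0,-0.18],[-0.707,-0.183,-0.07,0,0,-0.18]]]' 0.4
python3 w.py w14.png tweezers_mid
python3 - <<'E'
from h import *
p=arm.read_camera("wrist")
for u in((411.6,-75.7,5),(432,-193.8,5),(422.9,-133.8,5)):print(proj(p,u).round(1))
o=arm.outline_of(p,"tweezers_mid")
if o:
    o=o[0];print(o["bbox"],o["p"]);pt=np.argwhere(o["pixels"])[:,::-1].astype(np.float32)
    W=np.array([ray(p,u,v,5)[:2] for u,v in pt]);c=W.mean(0);_,_,V=np.linalg.svd(W-c,full_matrices=False);d=V[0];t=(W-c)@d;s=(W-c)@V[1];print("len",t.min(),t.max(),"mid",c+d*(t.min()+t.max())/2,"az",np.degrees(np.arctan2(d[1],d[0])),"wid",np.percentile(s,[2,98]))
E
```

```text
clock: 28.6
position: [421.5, -132.9, 150.4]
orientation: [-0.001, 0.645, 0.764, -0.0]
force: [1.4, 0.1, 0.6]
grip_width: 52.3
gripper_force: 0.0
t 28.6 tcp [ 421.5 -132.9  150.4] z [-0.002  0.002 -1.   ] y [ 0.986  0.167 -0.002] w 52.316327045708704 F [1.4 0.1 0.6] j [-0.48 -0.15  2.07  0.    1.23 -0.65]
cam [407.4 -49.7 301.3]
tweezers_mid [([318.8, 161.1, 10.3, 99.3], 0.7)]
[319.8 158.6]
[320.6 288.9]
[321.6 226.8]
[317.4, 155.8, 9.4, 123.7] 0.54
len -48.631356244229586 59.336190482072965 mid [ 420.09685414 -127.71229341] az -81.24847167589928 wid [-5.84023519  4.222712  ]
```

```bash
python3 -m pendant '[[[0.001,-0.003,-0.15,0,0,0],[0.001,-0.003,-0.3,0,0,0],[0.001,-0.003,-0.4,0,0,0],[0.001,-0.003,-0.44,0,0,0],[0.001,-0.003,-0.453,0,0,0],[0.001,-0.003,-0.453,0,0,0],[0.001,-0.003,-0.453,0,0,0],[0.001,-0.003,-0.453,0,0,0]]]'
```

```text
clock: 29.6
position: [424.6, -134.9, 17.7]
orientation: [0.002, 0.645, 0.764, 0.0]
force: [-0.2, 0.4, -0.2]
grip_width: 52.1
gripper_force: 0.0
```

```bash
python3 -m pendant '[[[-0.008,0.003,-0.007,0,0,0],[-0.008,0.003,-0.014,0,0,0],[-0.008,0.003,-0.014,0,0,0]]]'
python3 -m pendant '[[[0,0,0,0,0,0],[0,0,0,0,0,0],[0,0,0,0,0,0],[0,0,0,0,0,0],[0,0,0,0,0,0],[0,0,0,0,0,0],[0,0,0,0,0,0],[0,0,0,0,0,0]]]' 1
python3 -m pendant '[[[0,0,0.05,0,0,0],[0,0,0.15,0,0,0],[0,0,0.3,0,0,0],[0,0,0.42,0,0,0],[0,0,0.42,0,0,0],[0,0,0.42,0,0,0]]]'
python3 - <<'E'
from h import *
p=arm.read_camera("wrist");s=arm.sense();print(s["position"],s["grip_width"])
o=arm.outline_of(p,"tweezers_mid")
Z=s["position"][2]-8
if o:
    o=o[0];print(o["bbox"],o["p"]);pt=np.argwhere(o["pixels"])[:,::-1].astype(np.float32)
    W=np.array([ray(p,u,v,Z)[:2] for u,v in pt]);c=W.mean(0);_,_,V=np.linalg.svd(W-c,full_matrices=False);d=V[0];t=(W-c)@d;print("ends",c+d*t.min(),c+d*t.max(),"az",np.degrees(np.arctan2(d[1],d[0])))
E
```

```text
clock: 29.9
position: [420.5, -133.2, 11.7]
orientation: [-0.0, 0.645, 0.764, -0.0]
force: [-0.6, -0.4, -0.2]
grip_width: 52.7
gripper_force: 0.0
clock: 30.7
position: [420.8, -133.3, 11.8]
orientation: [0.0, 0.645, 0.764, 0.0]
force: [0.3, 0.4, 0.1]
grip_width: 8.6
gripper_force: 30.0
clock: 31.3
position: [421.4, -133.6, 138.7]
orientation: [0.001, 0.645, 0.764, 0.0]
force: [0.4, 0.8, -1.1]
grip_width: 8.7
gripper_force: 30.0
[ 420.39338922 -133.08919146  137.30383657] 8.926893804936944
[312.7, 182.5, 20.4, 210.0] 0.91
ends [410.91911304 -75.07565809] [ 430.30781973 -189.54244847] az -80.38632725992761
```

```bash
python3 -m pendant '[[[0.1,0.06,0.03,0,0,0.09],[0.21,0.12,0.03,0,0,0.18],[0.32,0.18,0.03,0,0,0.27],[0.38,0.22,0,0,0,0.293],[0.414,0.237,0,0,0,0.293],[0.414,0.237,0,0,0,0.293],[0.414,0.237,0,0,0,0.293]]]'
python3 w.py w15.png tweezers_mid tweezer_rest
```

```text
clock: 32.1
position: [543.8, -62.4, 136.9]
orientation: [-0.001, 0.454, 0.891, -0.0]
force: [0.2, -0.3, -0.1]
grip_width: 8.6
gripper_force: 30.0
t 32.1 tcp [543.8 -62.4 136.9] z [-0.002  0.    -1.   ] y [ 0.809  0.588 -0.002] w 8.616797999412116 F [ 0.2 -0.3 -0.1] j [-0.26  0.13  1.82 -0.    1.2  -0.89]
cam [494.    5.9 287.7]
tweezers_mid [([311.9, 183.2, 20.7, 105.5], 0.82)]
tweezer_rest [([255.0, 159.5, 140.0, 137.0], 0.65)]
```

View pics/w15.png

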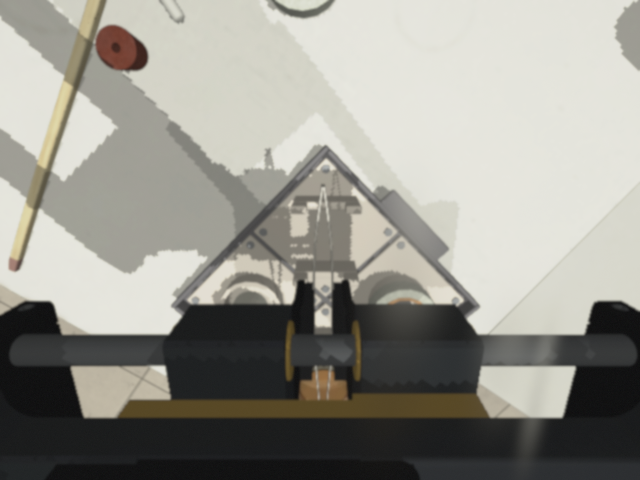

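The tweezers at u=322 line up with the tray diagonal (corner (325,150), centre (323,298)). The posts are at about v=203 and v=270.

```bash
python3 - <<'E'
from h import *
p=arm.read_camera("wrist");d=np.array([.588,-.809])
for k in(-28,28):
  for c in ((543.8,-62.4),): print(k,proj(p,np.r_[np.array(c)+k*d,48]).round(1))
print("posts",ray(p,326,200,48).round(1),ray(p,326,268,48).round(1),"corner",ray(p,325,150,20).round(1),"centre",ray(p,323,298,8).round(1))
for n in("top","side"):
  q=arm.read_camera(n);b=arm.recognise(q,"tweezer_rest");print([(ray(q,x["bbox"][0]+x["bbox"][2]/2,x["bbox"][1]+x["bbox"][3]/2,10).round(1),x["p"]) for x in b[:1]])
E
```

```text
-28 [323.1 209.8]
28 [323.2 282.4]
posts [524.9 -32.8  48. ] [555.1 -74.3  48. ] corner [505.5  -7.1  20. ] centre [ 580.1 -112.6    8. ]
[(array([517.1, -65. ,  10. ]), 0.45)]
[(array([548.9, -62.4,  10. ]), 0.66)]
```

```bash
python3 -m pendant '[[[-0.004,0.005,-0.1,0,0,0],[-0.004,0.005,-0.2,0,0,0],[-0.004,0.005,-0.25,0,0,0],[-0.004,0.005,-0.275,0,0,0],[-0.004,0.005,-0.287,0,0,0],[-0.004,0.005,-0.287,0,0,0],[-0.004,0.005,-0.287,0,0,0]]]'
python3 -m pendant '[[[0,0,-0.005,0,0,0],[0,0,-0.008,0,0,0],[0,0,-0.01,0,0,0],[0,0,-0.01,0,0,0]]]'
```

```text
clock: 33.2
position: [544.8, -60.9, 53.0]
orientation: [0.001, 0.454, 0.891, 0.0]
force: [0.1, 0.2, 0.2]
grip_width: 8.4
gripper_force: 30.0
clock: 33.6
position: [543.7, -60.7, 48.8]
orientation: [0.0, 0.454, 0.891, 0.0]
force: [0.2, 0.3, 0.4]
grip_width: 8.9
gripper_force: 30.0
```

```bash
python3 -m pendant '[[[0,0,-0.003,0,0,0],[0,0,-0.006,0,0,0],[0,0,-0.008,0,0,0],[0,0,-0.008,0,0,0]]]'
python3 -m pendant '[[[0,0,-0.002,0,0,0],[0,0,-0.003,0,0,0],[0,0,-0.003,0,0,0]]]'
```

```text
clock: 34.0
position: [543.6, -60.6, 46.2]
orientation: [-0.0, 0.454, 0.891, -0.0]
force: [0.5, -0.1, -0.5]
grip_width: 8.6
gripper_force: 30.0
clock: 34.3
position: [543.8, -60.7, 45.8]
orientation: [0.0, 0.454, 0.891, -0.0]
force: [-1.2, -0.3, 3.7]
grip_width: 8.6
gripper_force: 30.0
```

Contact is at the expected height, so I'll release and back up.

```bash
python3 -m pendant '[[[0,0,0,0,0,0],[0,0,0,0,0,0],[0,0,0,0,0,0],[0,0,0,0,0,0]]]' 0.72
python3 -m pendant '[[[0,0,0.03,0,0,0],[0,0,0.1,0,0,0],[0,0,0.25,0,0,0],[0,0,0.4,0,0,0],[-0.1,0,0.5,0,0,0],[-0.2,0,0.6,0,0,0],[-0.35,0.1,0.6,0,0,0],[-0.35,0.1,0.6,0,0,0]]]'
python3 - <<'E'
from h import *
p=arm.read_camera("side");t=arm.read_camera("top");w=arm.read_camera("wrist")
for q in(p,t,w): print([(n,np.round(o[0]["bbox"]).tolist(),round(o[0]["p"],2)) for n in names[:6] for o in[arm.recognise(q,n)] if o])
a=cv2.resize(p["pixels"][255:400,240:410],(400,341),interpolation=cv2.INTER_CUBIC)
w2=cv2.resize(w["pixels"][:,:],(400,300));im=np.zeros((600,800,3),np.uint8)
im[:341,:400]=a;im[:300,400:]=w2
b=cv2.resize(t["pixels"][150:330,200:470],(387,258),interpolation=cv2.INTER_CUBIC);im[342:600,:387]=b
cv2.imwrite("pics/fin.png",cv2.cvtColor(im,cv2.COLOR_RGB2BGR))
o=arm.outline_of(p,"tweezers_mid")
if o:
    pt=np.argwhere(o[0]["pixels"])[:,::-1];W=np.array([ray(p,u,v,38.5)[:2] for u,v in pt]);c=W.mean(0);_,_,V=np.linalg.svd(W-c,full_matrices=False);tt=(W-c)@V[0];print("ends",c+V[0]*tt.min(),c+V[0]*tt.max())
E
```

```text
clock: 34.7
position: [543.7, -60.7, 45.2]
orientation: [-0.0, 0.454, 0.891, -0.0]
force: [0.3, 0.3, -0.3]
grip_width: 23.1
gripper_force: 0.0
clock: 35.5
position: [435.2, -28.8, 226.0]
orientation: [-0.0, 0.453, 0.891, 0.0]
force: [-0.1, 0.0, -0.4]
grip_width: 24.1
gripper_force: 0.0
[('amber_stoppered_mid', [323.0, 330.0, 28.0, 39.0], 0.91), ('dropper_mid', [283.0, 316.0, 17.0, 29.0], 0.59), ('roll_wide_mid', [343.0, 296.0, 31.0, 32.0], 0.82), ('tweezers_mid', [308.0, 328.0, 57.0, 56.0], 0.43), ('amber_screwcap_mid', [392.0, 159.0, 33.0, 52.0], 0.75), ('roll_narrow_mid', [257.0, 213.0, 28.0, 27.0], 0.81)]
[('amber_stoppered_mid', [416.0, 199.0, 26.0, 25.0], 0.89), ('dropper_mid', [414.0, 248.0, 17.0, 17.0], 0.73), ('roll_wide_mid', [371.0, 188.0, 31.0, 28.0], 0.83), ('amber_screwcap_mid', [214.0, 158.0, 34.0, 36.0], 0.79), ('roll_narrow_mid', [290.0, 296.0, 23.0, 29.0], 0.63)]
[('amber_stoppered_mid', [362.0, 383.0, 6.0, 16.0], 0.59), ('tweezers_mid', [377.0, 240.0, 17.0, 63.0], 0.77), ('amber_screwcap_mid', [619.0, 133.0, 20.0, 45.0], 0.67), ('roll_narrow_mid', [346.0, 80.0, 61.0, 60.0], 0.58)]
ends [514.17149291 -14.42764759] [538.48531439 -48.75182869]
```

View pics/fin.png

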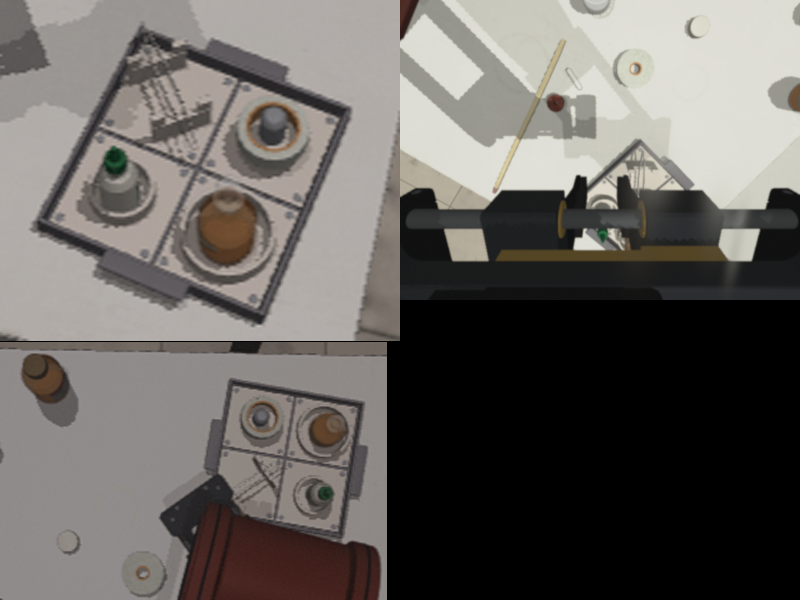

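The final view shows both bottles upright in their cups and the roll flat on the boss around the pin. The tweezers lie across both posts with equal overhang, and the look-alikes have not moved. Handing in.

```bash
python3 -c "
from station import arm
print(arm.hand_in())"
```

```text
the job is handed in; nothing more can be done
None
```

The sampling tray is made up in the order asked and handed in at about 36 s on the robot's clock; the final pictures show all four items in place and both look-alikes unmoved, and hand-in returned no verdict.

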